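Clamp a dropper bottle with a ball-knob jaw

ROBOT

A 6-joint arm with a two-finger parallel gripper is mounted at the origin on the work surface; the furniture and walls round the work are solid. World frame = base frame: x ahead of the robot, y to its left, z up, the work surface at z = 0. Lengths are in m, angles in degrees, forces in N, time in s.
With the tool pointing down it reaches from about 0.35 to 0.875 m from the base axis. Payload 4.2 kg.
Tool frame: the origin (TCP) lies between the finger pads; the fingertips stand 19 mm ahead of it and the grasp point (between the pads) is the TCP; z points along the fingers, y is the line along which they close (so a half turn about z gives the same grasp; the last joint's range is limited). The gripper opens to 87 mm and grips with 3 to 60 N. Pads are 19 mm wide; open, the fingers measure 117 mm over their backs; the gripper's body (75 mm by 190 mm) begins 51 mm behind the grasp point.
Start: joints at [85.004, 22.042, 0.453, 0, -68.411, -14.817], TCP at [0.212, 0.588, 0.242] pointing down, gripper open.
Joint ranges: [-179.83, 179.83], [-69.29, 118.12], [-61.27, 80.66], [-181.25, 117.63], [-171.15, -9.14], [-177.46, 177.46]. Speed limits (degrees/s): [159.86, 159.86, 180, 180, 180, 180].

INTERFACE

Orientations are given as a 3x3 rotation matrix whose columns are the frame's x, y, z axes.
In Python, from station import r gives the robot as it stands.
- The arm moves only by the tool drive_tool, never from a script. Its argument "steps" is one flat list of numbers, 7 for each row, row after row: the turn, a rotation vector about the tool's x, y, z in rad, then the shift along the tool's x, y, z in m, then the opening, from 0 (shut) to 1 (fully open). A call has 1 to 10 rows; each row shifts and turns the commanded pose from where the row before left it, along the tool's axes as they then stand; what a row does not reach is not made up. A row lasts 1/12 s, in which the tool goes at most 41.7 mm and 7.16 degrees, less where a joint would pass 70% of its speed; a pose out of reach is approached as far as the arm can. A call is refused whole if a number of a shift passes 0.0417 or a number of a turn 0.125, either way. A call with a gripper value outside its range is refused whole. The fingers move at their own pace and stop on an object; the grip force is fixed at half the most. Time passes only in rows, so rows that do not move let the fingers close. It gives the time, the measured TCP pose, the force, the opening and the grip force at its end, in the units of the state.
- r.sense(): the state, without advancing time (a new reading comes with each control period).
- r.capture(name): name is "scene" or "side" or "wrist"; returns the picture (384x512x3 uint8, blue, green, red); there is no depth.
- r.camera_params(name): a dict with "camera_matrix" (3x3 intrinsics, pixels), "k1" (the pictures are not rectified: a ray, as slopes to the right and down, at radius r is drawn at 1 + k1 r^2 times it, then the intrinsics apply), "extrinsics" (4x4, takes a point from world to camera coordinates). Camera axes: x right, y down, z forward; pixel columns grow to the right and rows downward; lengths in m; the calibration is good to about 2 mm. A picture is of the moment at which its call begins: read the wrist's pose just before it. camera_params takes no time and is no camera call; for the wrist camera it gives the pose at the moment of the call.
- r.finish_job(): hands the job in; it is judged then, once.
The state is a dict: "time_s": time; "joints": joint angles; "joint_velocities": joint speeds; "effort": joint torques, N m; "tcp_pos": TCP position; "ee_rot": TCP orientation; "wrist_force": force on the tool from outside, world axes, zero at the start; "moment": the same for the moment, N m; "gripper_width": opening from 0.0 (shut) to 1.0 (fully open); "gripper_force": force on a finger pad.
Only numpy, scipy, OpenCV 4.12 (cv2) and the standard library are available. Lean on these libraries where they do the work, as an engineer would, in place of code of your own. Each camera call takes 0.05 s, during which the arm holds its last target. There are 200 camera calls.

TASK

Stand the amber dropper bottle with the black cap upright on the bottle clamp, between its jaw and its vee backstop. Then turn the clamp's smooth ball knob clockwise until the jaw holds the bottle against the vee snugly but gently, with about 10 newtons, never much more because the glass may crack, and let go. Move the jaw only by its knob, and leave the tape roll, the marker and everything else on the bench where they are.

Things in the scene. Friction and masses are not known exactly. Their poses are not given: they have to be found in the camera images.
- bottle_center (a point): centre of the loose amber dropper bottle with the black cap: round, 48 mm across (straight-sided at this height), 85 mm tall, about 100 g; this point lies on its axis, 42.5 mm above its foot, z up along the bottle. It stands upright on the bench at the start, to the left of the clamp
- holder: the bottle clamp, fixed to the bench: an aluminium base plate 90 mm wide (its x) and 250 mm long (its y, from -115 to +135 mm), 10 mm thick. Origin on the bench; its y axis is the clamping direction, from the grey gear housing (60 x 62 x 45 mm, on y = -78 mm, top 55 mm above the bench) to the vee backstop; z up
- knob_center (a point): centre of the black smooth plastic ball knob, 40 mm diameter, on a thin vertical steel stem over the gear housing; 93 mm above the bench, 38 mm above the housing's top. Slippery (friction about 0.45): slips or squeezes out of the fingers unless gripped at this height, across the full diameter. Turns about the vertical, clockwise from above closes the jaw. Axes fixed to the holder: do not show the turn
- jaw: the moving jaw: an aluminium block 44 mm wide, its top 56 mm above the bench, with a sprung rubber-faced pad (42 mm wide, 40 mm tall) before it; the knob drives it along the holder's +y. Origin at bench level on the holder's centre line, axes as the holder's. The pad's face stands 0 to 5 mm ahead (+y) of this origin, set differently each time and not measured
- seat (a point): where the bottle's axis comes when it touches the vee backstop: point on the base plate's top (10 mm above the bench), on which the bottle stands. The vee (aluminium, 44 mm wide, 45 mm tall, on the +y side) opens towards the jaw and stays where it has been set. The free gap between the pad's face and a bottle in the vee is 6 to 24 mm at the start
- tape_roll: roll of white tape lying flat, 60 mm across, 12 mm tall, origin under its centre; leave alone
- marker: felt marker lying down, 130 mm long, 14 mm thick, origin under its centre; leave alone
- bottle: the same dropper bottle, origin at the centre of its foot, z up
- knob_stem (a point): where the ball knob's stem enters the housing's top (55 mm above the bench; on the knob's axis). Working of the knob: free turning takes about 0.22 N m of friction, which also holds it where it is left (standing still, less may be felt); each newton of jaw pressure adds 0.010 N m. 0.7 to 2.8 rad are needed in all. The jaw is stiff: near touch turn in steps of 0.05 rad or less
Things that resemble listed ones, but are neither listed nor needed, are in the scene too. Leave any grey, purple or red look-alike of the bottle alone.

How it is judged (in metres and radians):
On the way, in this order (a step that is already met when the one before it is completed fails the run):
1. the bottle stands upright and released on the clamp's plate between jaw and vee, not yet clamped (horizontal distance between bottle and seat below 0.025 m and height (world z) of bottle between 0.008 and 0.013 m and angle between bottle's own z axis and vertical below 0.08 rad and contact force between the fingers and bottle below 0.1 N and contact force between jaw and bottle below 3 N), for 0.2 s.
2. the jaw presses the bottle into the vee with 5 N or more (contact force between jaw and bottle above 5 N), for 0.2 s.
At the end, for the whole second after the job is handed in: the bottle stands upright (within 0.08 rad) on the clamp's plate, in the vee (axis within 4 mm of the seat), at rest, and the jaw presses on it with 5 to 18 N (contact force between jaw and bottle between 5 and 18 N and horizontal distance between bottle and seat below 0.004 m and height (world z) of bottle between 0.008 and 0.013 m and angle between bottle's own z axis and vertical below 0.08 rad and linear speed of bottle below 0.01 m/s); the robot touches nothing.
It fails at once if the jaw presses the bottle with more than 22 N: the glass cracks (contact force between jaw and bottle above 22 N).
It fails at once if the bottle is tipped over (angle between bottle's own z axis and vertical above 0.6 rad).
It fails at once if the robot pushes the jaw itself (more than 10 N) (contact force between the arm and jaw above 10 N).
It fails at once if the fingers push the jaw itself (more than 10 N) (contact force between the fingers and jaw above 10 N).
It fails at once if the tape roll or the marker is moved by more than 20 mm (distance of any of tape_roll, marker from where it was at the start of the episode above 0.02 m).
It also fails if it takes over 72 s, if anything falls off the work surface, if the arm or the gripper's body presses on something with over 40 N, if the wrist force passes 120 N, or if a joint passes its speed limit or range.

## Working session

There is one attempt and no reset: what is moved stays moved. The work goes in short steps, Python scripts to look and compute and a tool call to move; the robot and the scene stay as the last step left them, time stands still between calls to the robot, and variables do not carry over. Pictures are saved under pics/ and viewed, at most 10 in all, crops included, and the job is handed in when it is done.

Besides the shell and the picture viewer there is one more tool, called after "Request:" as a command line: name --argument value ..., lists and objects as JSON in quotes. drive_tool: Moves the arm, as the interface text tells. Its arguments: {"type":"object","properties":{"steps":{"type":"array"}},"required":["steps"]}

```bash
mkdir -p pics; cat > h.py <<'E'
import numpy as np, cv2
from station import r
def ray(p,u,v):
    K=np.array(p["camera_matrix"]);E=np.array(p["extrinsics"])
    d=cv2.undistortPoints(np.array([[[u,v]]],float),K,np.array([p["k1"],0,0,0.]))[0,0] if 0 else None
    q=np.array([(u-K[0,2])/K[0,0],(v-K[1,2])/K[1,1]]);s=q.copy()
    for _ in range(20): s=q/(1+p["k1"]*(s@s))
    R=E[:3,:3];c=-R.T@E[:3,3]
    return c,R.T@np.r_[s,1]
def onz(p,u,v,z):
    c,d=ray(p,u,v);return c+d*(z-c[2])/d[2]
def proj(p,X):
    K=np.array(p["camera_matrix"]);E=np.array(p["extrinsics"])
    x=E[:3,:3]@np.asarray(X,float)+E[:3,3];s=x[:2]/x[2];s=s*(1+p["k1"]*(s@s))
    return K[:2,:2]@s+K[:2,2]
def tri(rays):
    A=np.zeros((3,3));b=np.zeros(3)
    for c,d in rays:
        d=d/np.linalg.norm(d);M=np.eye(3)-np.outer(d,d);A+=M;b+=M@c
    return np.linalg.solve(A,b)
E
python3 - <<'E'
from h import *
a=[r.capture(n) for n in("scene","side")]
for n,i in zip(("scene","side"),a): cv2.imwrite(f"pics/{n}0.png",i)
w=r.capture("wrist");cv2.imwrite("pics/wrist0.png",w)
s=r.sense();print(s["time_s"],s["tcp_pos"],s["ee_rot"],s["wrist_force"])
for n in("scene","side","wrist"):
    p=r.camera_params(n);E=np.array(p["extrinsics"]);print(n,-E[:3,:3].T@E[:3,3],E[2,:3],p["camera_matrix"][0][0],p["k1"])
E
```

```text
0.15 [0.21168091 0.58761698 0.24073214] [[ 9.40765688e-01 -3.39057097e-01 -4.52219554e-04]
 [-3.39057380e-01 -9.40764361e-01 -1.58403398e-03]
 [ 1.11645921e-04  1.64353319e-03 -9.99998643e-01]] [ 0.76517837 -0.13887798 -0.00382696]
scene [-0.14664448 -0.66033368  0.63601923] [ 0.59361975  0.60459863 -0.53110836] 457.40620768634716 -0.020548387795674992
side [ 1.25250753 -0.51385551  0.79979338] [-0.68032268  0.38851007 -0.62146679] 393.99197385593044 -0.13034958527079793
wrist [0.28895597 0.55787057 0.38405754] [-0.28221257  0.09950472 -0.95417759] 335.1939153702943 -0.07430394750246891
```

View pics/scene0.png

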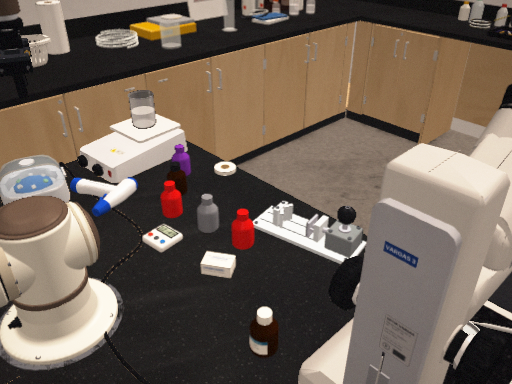

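View pics/side0.png

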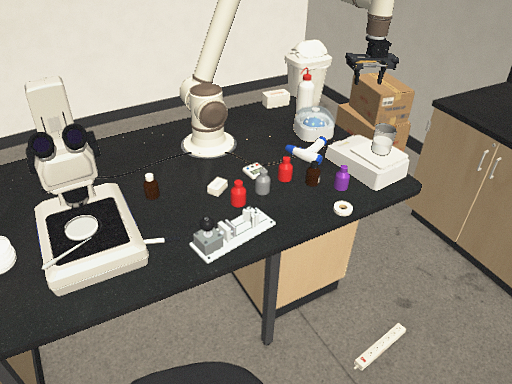

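The scene and side views show two amber bottles. One has a white cap (scene 264,332; side 151,187). The other has a dark cap (scene 177,180; side 313,174), which fits the description. The two red bottles, the grey one and the purple one are look-alikes. The clamp is at scene (310,230) and side (233,233), and its knob is at scene (346,215) and side (207,224). I'll enlarge both views to confirm.

```bash
python3 - <<'E'
from h import *
a=cv2.imread("pics/scene0.png");b=cv2.imread("pics/side0.png")
c=lambda i,x,y,w,h,k:cv2.resize(i[y:y+h,x:x+w],None,fx=k,fy=k,interpolation=cv2.INTER_CUBIC)
br=lambda i:np.uint8(255*(i/255.)**.6)
A=c(a,245,185,125,85,3.2);A=cv2.resize(A,(400,272))
B=cv2.resize(c(b,180,195,100,68,4),(400,272))
C=br(cv2.resize(c(a,150,140,60,60,5),(300,300)));D=br(cv2.resize(c(b,285,140,60,60,5),(300,300)))
o=np.zeros((575,800,3),np.uint8);o[:272,:400]=A;o[:272,400:]=B;o[272:572,:300]=C;o[272:572,400:700]=D
cv2.imwrite("pics/crop1.png",o)
E
```

```text
(no output)
```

View pics/crop1.png

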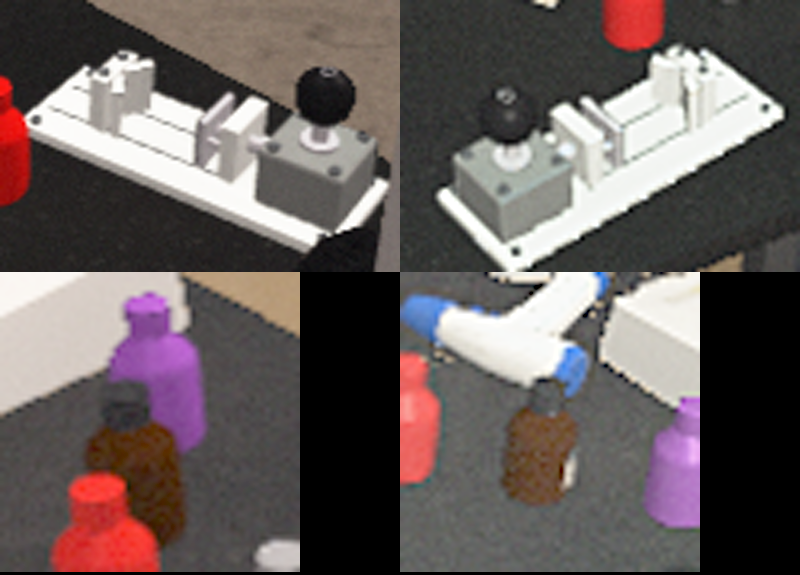

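The crop confirms it: the amber bottle with the black cap is at scene (175,167) and side (314,164) by its cap. The clamp plate's corners show clearly. Now the positions.

```bash
python3 - <<'E'
from h import *
ps,pd=r.camera_params("scene"),r.camera_params("side")
def T(a,b): return tri([ray(ps,*a),ray(pd,*b)])
print("knob",T((346.6,215.3),(206.75,223.75)), onz(ps,346.6,215.3,.093),onz(pd,206.75,223.75,.093))
print("cap",T((175.2,166.5),(314.3,164)),onz(ps,175.2,166.5,.078),onz(pd,314.3,164,.078))
for n,c in dict(R=(275.75,222.5),B=(208,261.5),L=(190,242.5),T=(256,207.5)).items(): print(n,onz(pd,*c,.01))
print("scene left",onz(ps,252.8,222.5,.01))
b=onz(pd,285+139/5,140+190/5,.03);print("body",b)
# amber mask in side
im=cv2.imread("pics/side0.png")[140:205,290:335];h=cv2.cvtColor(im,cv2.COLOR_BGR2HSV)
m=((h[...,0]<20)&(h[...,1]>120)&(h[...,2]>25)&(h[...,2]<150)).astype(np.uint8)
n,l,s,c=cv2.connectedComponentsWithStats(m);k=1+np.argmax(s[1:,4]);print(s[k],c[k]+[290,140])
for nm,z in(("red1",.03),):
  for cam,p in(("scene",ps),("side",pd)):
    im=cv2.imread(f"pics/{cam}0.png");h=cv2.cvtColor(im,cv2.COLOR_BGR2HSV)
    for col,m in(("red",((h[...,0]<6)|(h[...,0]>174))&(h[...,1]>180)&(h[...,2]>80)),("pur",(h[...,0]>130)&(h[...,0]<160)&(h[...,1]>120))):
      n,l,s,c=cv2.connectedComponentsWithStats(m.astype(np.uint8))
      for i in range(1,n):
        if s[i,4]>120: print(cam,col,s[i],onz(p,*c[i],.038))
E
```

```text
knob [ 0.52575714 -0.23498755  0.09366638] [ 0.52670491 -0.23413671  0.093     ] [ 0.52524348 -0.23500199  0.093     ]
cap [0.40748424 0.20489861 0.07696745] [0.40665609 0.20387232 0.078     ] [0.4090282 0.2034366 0.078    ]
R [ 0.53143593 -0.01869634  0.01      ]
B [ 0.57831866 -0.26036595  0.01      ]
L [ 0.48928425 -0.27581705  0.01      ]
T [ 0.44323434 -0.03648734  0.01      ]
scene left [ 0.44768546 -0.03561705  0.01      ]
body [0.4195897  0.19603457 0.03      ]
[ 15  27  15  19 205] [312.24390244 176.31219512]
scene red [160 180  23  38 657] [0.34238317 0.13666464 0.038     ]
scene red [231 208  24  42 756] [ 0.38512005 -0.06877719  0.038     ]
scene pur [172 144  19  32 341] [0.4851363  0.28770245 0.038     ]
side red [278 156  15  26 260] [0.34620929 0.13151125 0.038     ]
side red [231 180  15  27 316] [ 0.38981456 -0.07172613  0.038     ]
side pur [334 165  16  26 287] [0.47783811 0.27122015 0.038     ]
```

The knob triangulates to z = 0.0937 (given 0.093) and the cap to 0.077, and the plate comes out 246 x 90 mm, so the measurements are consistent. The holder is yawed about 11°. I'll go above the bottle, rising first to clear the beaker.

Request:
drive_tool --steps '[0,0,0,0,0,-0.035,1,0,0,0,0,0,-0.035,1,0,0,0,0.029,0.027,0,1,0,0,0,0.029,0.027,0,1,0,0,0,0.029,0.027,0,1,0,0,0,0.029,0.027,0,1,0,0,0,0.029,0.027,0,1,0,0,0,0.029,0.027,0,1,0,0,0,0.029,0.027,0,1,0,0,0,0.029,0.027,0,1]'

```text
time_s: 0.98
tcp_pos: [0.3571, 0.3041, 0.3115]
ee_rot: [[0.941, -0.338, -0.0], [-0.338, -0.941, 0.0], [-0.0, 0.0, -1.0]]
wrist_force: [0.6, 0.4, -0.6]
gripper_width: 1.001
gripper_force: 0.0
```

Request:
drive_tool --steps '[0,0,0.125,0,0,0,1,0,0,0.125,0,0,0,1,0,0,0.125,0,0,0,1,0,0,0.125,0,0,0,1,0,0,0.125,0,0,0,1,0,0,0.125,0,0,0,1,0,0,0.125,0,0,0,1,0,0,0.125,0,0,0,1,0,0,0.125,0,0,0,1,0,0,0.125,0,0,0,1]'

```text
time_s: 1.82
tcp_pos: [0.3567, 0.3059, 0.3113]
ee_rot: [[-0.031, -1.0, -0.0], [-1.0, 0.031, -0.0], [0.0, 0.0, -1.0]]
wrist_force: [-0.2, 0.3, 0.3]
gripper_width: 0.997
gripper_force: 0.0
```

Request:
drive_tool --steps '[0,0,0.125,0,0,0,1,0,0,0.125,0,0,0,1,0,0,0.125,0,0,0,1,0,0,0.125,0,0,0,1,0,0,0.125,0,0,0,1,0,0,0.125,0,0,0,1,0,0,0,0,0,0,1]'

```text
time_s: 2.4
tcp_pos: [0.3567, 0.306, 0.3113]
ee_rot: [[-0.701, -0.713, -0.001], [-0.713, 0.701, -0.0], [0.001, 0.0, -1.0]]
wrist_force: [-0.3, 0.2, 0.4]
gripper_width: 1.004
gripper_force: 0.0
```

```bash
cat >> h.py <<'E'
def togo(x,y,z,psi):
    s=r.sense();R=np.array(s["ee_rot"]);t=np.array(s["tcp_pos"])
    a=np.degrees(np.arctan2(R[1,1],R[0,1]))
    print("t",round(s["time_s"],2),"tcp",t.round(4),"psi",a.round(2),"tilt",R[:2,2].round(4),"q",np.round(s["joints"],1),"F",np.round(s["wrist_force"],2),"M",np.round(s["moment"],3),"grip",s["gripper_width"],s["gripper_force"])
    print(" shift tool",(R.T@(np.array([x,y,z])-t)).round(4),"turn z rad",round(np.radians((a-psi+180)%360-180),4))
E
python3 - <<'E'
from h import *
togo(.409,.203,.2,135)
p=r.camera_params("wrist");w=r.capture("wrist");cv2.imwrite("pics/wrist1.png",w)
print(proj(p,[.409,.203,.085]),proj(p,[.409,.203,0]))
E
```

```text
t 2.4 tcp [0.3567 0.306  0.3113] psi 135.47 tilt [-0.0005 -0.0003] q [  60.5    4.   -13.3   -0.   -72.7 -105. ] F [-0.33  0.16  0.42] M [ 0.043 -0.145  0.011] grip 1.0041897186304178 0.0
 shift tool [ 0.0366 -0.1095  0.1113] turn z rad 0.0081
[157.68048142 125.92110596] [175.34217642 117.66450737]
```

View pics/wrist1.png

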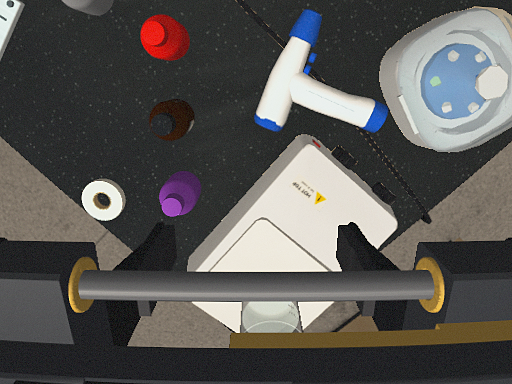

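The wrist view shows the amber bottle's cap at (162,122), as predicted, between the red bottle (165,37) and the purple one (173,205). The blue and white gun's tip is at (268,125). I'll refine the bottle position from this view.

```bash
python3 - <<'E'
from h import *
p=r.camera_params("wrist");im=cv2.imread("pics/wrist1.png")
h=cv2.cvtColor(im,cv2.COLOR_BGR2HSV)
m=((h[...,0]<22)&(h[...,1]>110)&(h[...,2]>25)&(h[...,2]<150)).astype(np.uint8);m[:90]=0;m[150:]=0;m[:,:130]=0;m[:,205:]=0
n,l,s,c=cv2.connectedComponentsWithStats(m);k=1+np.argmax(s[1:,4]);print(s[k],c[k])
g=np.median(im[90:150,130:205],axis=2) if 0 else im.max(2)
for row in range(104,142,3): print(row,g[row,142:200:3])
print(onz(p,162,123,.085),"gun tip",onz(p,268,125,.02),"body far edge",onz(p,194,115,0.005))
togo(.409,.203,.2,135)
E
```

```text
[149 100  45  41 847] [174.01652893 117.31404959]
104 [46 53 48 43 44 46 47 47 49 47 37 42 38 34 36 38 37 44 45 43]
107 [70 41 42 54 48 51 47 46 41 47 45 43 45 35 37 38 37 51 50 44]
110 [48 48 48 43 56 51 50 49 46 40 46 50 40 37 35 34 33 40 48 49]
113 [54 46 52 55 47 55 30 31 23 44 45 44 44 47 43 34 40 37 47 47]
116 [50 60 43 51 44 49 40 38 47 29 30 43 45 52 45 32 37 18 46 57]
119 [51 49 44 57 49 44 48 38 43 51 26 43 44 39 41 40 40 57 54 46]
122 [46 42 50 46 54 41 54 44 49 47 36 34 38 44 44 43 53 97 51 51]
125 [48 46 46 61 38 41 44 50 47 44 25 30 48 45 42 29 72 48 51 51]
128 [ 47  48  44  43  42  37  42  44  46  45  25  47  47  42  46  40 131  51
  49  44]
131 [54 52 58 50 48 44 43 44 50 51 35 49 46 45 41 53 41 53 45 51]
134 [44 46 56 47 42 52 55 46 49 55 54 55 60 45 42 47 48 47 49 45]
137 [51 49 46 49 46 50 62 58 59 60 58 53 47 41 47 49 45 50 49 47]
140 [42 37 51 42 46 45 44 39 45 53 52 51 46 48 48 43 44 47 43 43]
[0.40372175 0.20454393 0.085     ] gun tip [0.32600099 0.29537322 0.02      ] body far edge [0.38799129 0.2189037  0.005     ]
t 2.45 tcp [0.3567 0.306  0.3113] psi 135.74 tilt [-0.0004 -0.0003] q [  60.5    4.   -13.3   -0.   -72.7 -104.7] F [0.75 0.23 0.58] M [ 0.108 -0.128  0.057] grip 0.9989314509320765 0.0
 shift tool [ 0.0372 -0.1093  0.1113] turn z rad 0.013
```

Request:
drive_tool --steps '[0,0,0.01,0.0095,-0.027,0.022,1,0,0,0,0.0095,-0.027,0.022,1,0,0,0,0.0095,-0.027,0.022,1,0,0,0,0.0095,-0.027,0.022,1,0,0,0,0,0,0.022,1,0,0,0,0,0,0,1,0,0,0,0,0,0,1]'

```text
time_s: 3.03
tcp_pos: [0.4066, 0.2026, 0.2012]
ee_rot: [[-0.706, -0.709, -0.001], [-0.709, 0.706, -0.002], [0.002, -0.0, -1.0]]
wrist_force: [0.3, 0.5, 0.5]
gripper_width: 0.999
gripper_force: 0.0
```

```bash
python3 - <<'E'
from h import *
togo(.406,.204,.0425,135)
p=r.camera_params("wrist");w=r.capture("wrist");cv2.imwrite("pics/wrist2.png",w)
print(proj(p,[.406,.204,.085]),proj(p,[.406,.204,0]))
cv2.imwrite("pics/wrist2b.png",np.uint8(255*(w/255.)**.6))
E
```

```text
t 3.03 tcp [0.4066 0.2026 0.2012] psi 135.12 tilt [-0.0012 -0.0019] q [ 47.1   7.5 -25.9   0.  -56.7 -92. ] F [0.28 0.46 0.48] M [ 0.091 -0.151  0.046] grip 0.9989134119611182 0.0
 shift tool [-0.001   0.0015  0.1587] turn z rad 0.002
[258.99202316 189.24595656] [258.32358002 164.33930017]
```

View pics/wrist2b.png

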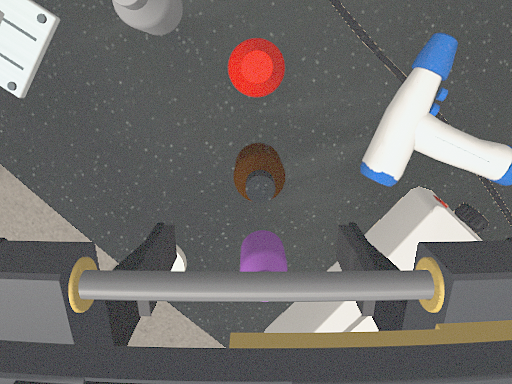

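The cap is at (260,187), within 2 px of the prediction, so the gripper is centred. The fingers' path is clear, so I'll descend and grip.

Request:
drive_tool --steps '[0,0,0,-0.0005,0.0012,0.03,1,0,0,0,0,0,0.03,1,0,0,0,0,0,0.03,1,0,0,0,0,0,0.03,1,0,0,0,0,0,0.02,1,0,0,0,0,0,0.017,1,0,0,0,0,0,0,1,0,0,0,0,0,0,0.45,0,0,0,0,0,0,0.45,0,0,0,0,0,0,0.45]'

```text
time_s: 3.92
tcp_pos: [0.4072, 0.2056, 0.0463]
ee_rot: [[-0.706, -0.708, 0.003], [-0.708, 0.706, 0.003], [-0.004, -0.0, -1.0]]
wrist_force: [-0.0, -0.3, 0.4]
gripper_width: 0.851
gripper_force: 0.0
```

Request:
drive_tool --steps '[0,0,0,0,0,0,0.3,0,0,0,0,0,0,0.3,0,0,0,0,0,0,0.3,0,0,0,0,0,0,0.3]'

```text
time_s: 4.25
tcp_pos: [0.4063, 0.2044, 0.045]
ee_rot: [[-0.707, -0.707, 0.001], [-0.707, 0.707, 0.001], [-0.001, 0.0, -1.0]]
wrist_force: [-0.5, 0.7, 0.7]
gripper_width: 0.555
gripper_force: 0.4
```

Request:
drive_tool --steps '[0,0,0,0,0,0,0.3,0,0,0,0,0,0,0.3,0,0,0,0,0,-0.015,0.3,0,0,0,0,0,-0.03,0.3,0,0,0,0,0,-0.04,0.3,0,0,0,0,0,-0.04,0.3,0,0,0,0,0,-0.03,0.3,0,0,0,0,0,-0.02,0.3,0,0,0,0,0,0,0.3]'

```text
time_s: 5.0
tcp_pos: [0.408, 0.2056, 0.2241]
ee_rot: [[-0.706, -0.708, 0.008], [-0.708, 0.706, 0.006], [-0.01, -0.001, -1.0]]
wrist_force: [0.2, 0.8, -1.1]
gripper_width: 0.534
gripper_force: 30.0
```

Request:
drive_tool --steps '[0,0,-0.1,0,0,0,0.3,0,0,-0.1,0,0,0,0.3,0,0,-0.1,0,0,0,0.3,0,0,-0.1,0,0,0,0.3,0,0,-0.1,0,0,0,0.3,0,0,-0.1,0,0,0,0.3,0,0,-0.1,0,0,0,0.3,0,0,-0.1,0,0,0,0.3,0,0,-0.1,0,0,0,0.3,0,0,-0.08,0,0,0,0.3]'

```text
time_s: 5.83
tcp_pos: [0.4054, 0.2036, 0.2178]
ee_rot: [[0.198, -0.98, -0.003], [-0.98, -0.198, -0.002], [0.001, 0.003, -1.0]]
wrist_force: [-0.7, -0.0, -1.0]
gripper_width: 0.538
gripper_force: 30.0
```

```bash
python3 - <<'E'
from h import *
togo(.50,-.06,.22,191)
# rough vee points (prong tops z~.055) and pad top z~.055? from start crops
ps,pd=r.camera_params("scene"),r.camera_params("side")
O=np.array([.5125,-.1576]);d=np.array([-.19,.9818]);e=np.array([.9818,.19])
def H(P): return ((P[:2]-O)@e).round(4),((P[:2]-O)@d).round(4)
for n,(u,v) in dict(prongnear=(105,68),prongfar=(125,52),nearfront=(118,80),farfront=(152,65),padtopL=(207,130),padtopR=(232,93),jawL=(222,115)).items(): print(n,H(onz(ps,245+u/3.2,185+v/3.2*85/85,.055)))
for n,(u,v) in dict(prongL=(257,55),prongR=(303,70),padL=(183,98),padR=(222,135)).items(): print(n,H(onz(pd,180+u/4,195+v/4,.055)))
E
```

```text
t 5.83 tcp [0.4054 0.2036 0.2178] psi -168.59 tilt [-0.0027 -0.002 ] q [ 47.3   6.5 -24.4  -0.  -59.3 -35.8] F [-0.72 -0.   -1.02] M [ 0.056 -0.051  0.042] grip 0.5381183164289653 29.982378453423735
 shift tool [ 0.2771 -0.0406 -0.0019] turn z rad 0.0071
prongnear (np.float64(-0.0069), np.float64(0.0862))
prongfar (np.float64(0.019), np.float64(0.0856))
nearfront (np.float64(-0.0142), np.float64(0.0705))
farfront (np.float64(0.0158), np.float64(0.0609))
padtopL (np.float64(-0.0297), np.float64(-0.0097))
padtopR (np.float64(0.0182), np.float64(-0.0025))
jawL (np.float64(-0.0088), np.float64(-0.0096))
prongL (np.float64(-0.0222), np.float64(0.0662))
prongR (np.float64(0.0118), np.float64(0.0815))
padL (np.float64(-0.0186), np.float64(-0.0042))
padR (np.float64(0.0288), np.float64(-0.0064))
```

Request:
drive_tool --steps '[0,0,0.007,0.0295,-0.004,0,0.3,0,0,0,0.0295,-0.004,0,0.3,0,0,0,0.0295,-0.004,0,0.3,0,0,0,0.0295,-0.004,0,0.3,0,0,0,0.0295,-0.004,0,0.3,0,0,0,0.0295,-0.004,0,0.3,0,0,0,0.0295,-0.004,0,0.3,0,0,0,0.0295,-0.004,0,0.3,0,0,0,0,0,0,0.3,0,0,0,0,0,0,0.3]'

```text
time_s: 6.67
tcp_pos: [0.4811, -0.023, 0.2177]
ee_rot: [[0.183, -0.983, -0.004], [-0.983, -0.183, -0.0], [-0.0, 0.004, -1.0]]
wrist_force: [-0.2, 0.3, -1.9]
gripper_width: 0.531
gripper_force: 30.0
```

```bash
python3 - <<'E'
from h import *
togo(.50,-.06,.22,191)
p=r.camera_params("wrist");w=r.capture("wrist");cv2.imwrite("pics/wrist3.png",w)
np.save("E3.npy",p["extrinsics"])
cv2.imwrite("pics/wrist3c.png",cv2.resize(w,(800,600),interpolation=cv2.INTER_CUBIC))
E
```

```text
t 6.67 tcp [ 0.4811 -0.023   0.2177] psi -169.43 tilt [-0.0036 -0.0004] q [ 16.6   9.3 -21.   -0.  -59.9  -6. ] F [-0.16  0.3  -1.86] M [ 0.133 -0.084 -0.018] grip 0.5307811201089412 29.983077102078823
 shift tool [ 0.0399 -0.0117 -0.0023] turn z rad -0.0076
```

View pics/wrist3c.png

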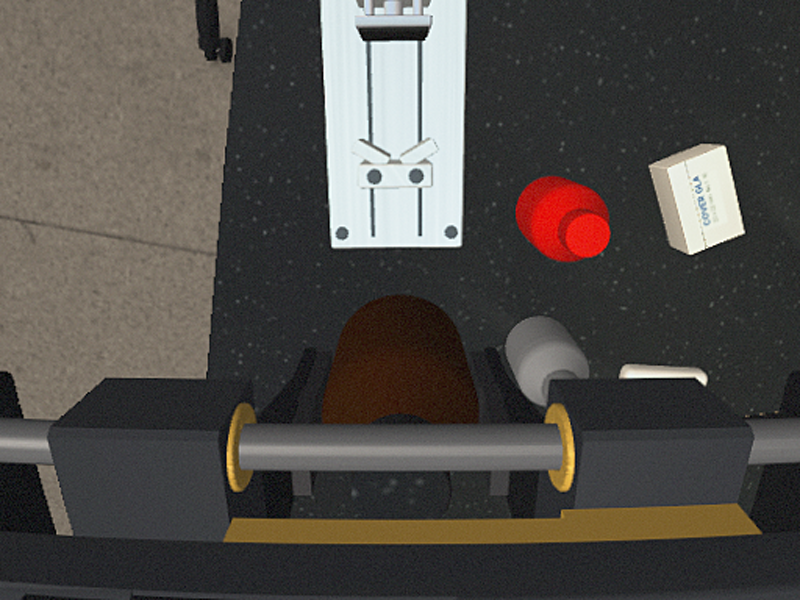

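The view shows the plate end (y = +135 mm) at corners (332,247) and (462,246), the vee's apex at (395,161) with prong tips at (360,141) and (437,141), and the pad's top edge at y = 22 (all in the enlarged pixels). Next I'll compute the seat.

```bash
python3 - <<'E'
from h import *
p=r.camera_params("wrist");p["extrinsics"]=np.load("E3.npy")
f=lambda u,v,z:onz(p,(u+.5)/1.5625-.5,(v+.5)/1.5625-.5,z)
c1,c2=f(332,247,.01),f(462,246,.01);l0,r0=f(322,2,.01),f(467,2,.01)
print(c1,c2,np.linalg.norm(c1-c2))
for a,b in((l0,c1),(r0,c2)): v=(b-a)[:2];print("yaw",np.degrees(np.arctan2(-v[0],v[1])))
th=np.radians(np.mean([np.degrees(np.arctan2(-(b-a)[0],(b-a)[1])) for a,b in((l0,c1),(r0,c2))]))
d=np.array([-np.sin(th),np.cos(th)]);e=np.array([d[1],-d[0]])
O=((c1+c2)/2)[:2]-.135*d;print("O",O,"knob est",O-.078*d)
for n,q in dict(tipL=(358,143,.055),tipR=(438,141,.055),tipLf=(364,138,.055),tipRf=(433,137,.055),apexT=(395,161,.055),blockL=(361,187,.055),blockR=(431,187,.055),padL=(356,22,.055),padR=(432,22,.055),padbot=(394,40,.012)).items():
    P=f(*q)[:2]-O;print(n,(P@e*1e3).round(1),(P@d*1e3).round(1))
im=cv2.imread("pics/wrist3.png");c=cv2.resize(im[0:125,200:305],None,fx=5,fy=4.8,interpolation=cv2.INTER_CUBIC);cv2.imwrite("pics/veecrop.png",c)
E
```

```text
[ 0.52620074 -0.01914979  0.01      ] [ 0.43862592 -0.03612961  0.01      ] 0.0892057377787271
yaw 10.987292605767854
yaw 11.133065995551936
O [ 0.50831172 -0.16013225] knob est [ 0.52327523 -0.23668349]
tipL 21.3 64.6
tipR -24.0 63.8
tipLf 17.8 61.8
tipRf -21.2 61.6
apexT 0.5 74.8
blockL 20.3 89.4
blockR -20.2 89.7
padL 20.6 0.8
padR -20.2 1.2
padbot 0.5 3.8
```

View pics/veecrop.png

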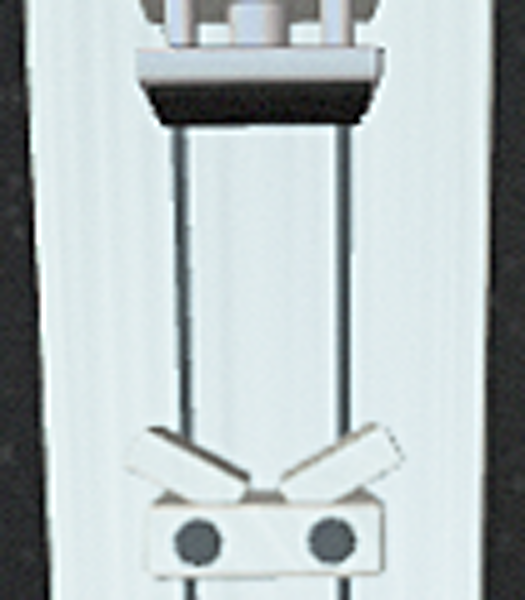

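The inner faces sit at 30° to the clamp's x axis and their virtual apex is at y ≈ 74 mm, so the seat is at y ≈ 46 mm. The pad is at y ≈ 2 mm, giving a gap of about 20 mm, which is within 6 to 24. I'll place the bottle at y ≈ 41 mm.

Request:
drive_tool --steps '[0,0,-0.0086,0.025,-0.0008,0,0.3,0,0,0,0.025,-0.0008,0,0.3,0,0,0,0.025,-0.0008,0,0.3,0,0,0,0.0235,0,0,0.3,0,0,0,0,0,0.02,0.3,0,0,0,0,0,0.03,0.3,0,0,0,0,0,0.03,0.3,0,0,0,0,0,0.02,0.3,0,0,0,0,0,0,0.3,0,0,0,0,0,0,0.3]'

```text
time_s: 7.55
tcp_pos: [0.5027, -0.1169, 0.1187]
ee_rot: [[0.197, -0.98, -0.003], [-0.98, -0.197, -0.001], [-0.0, 0.003, -1.0]]
wrist_force: [0.3, 0.1, -1.6]
gripper_width: 0.533
gripper_force: 30.0
```

```bash
python3 - <<'E'
from h import *
togo(.5016,-.1193,.0555,191.06)
for n,k in(("scene",0),("side",0),("wrist",0)):
    im=r.capture(n);cv2.imwrite(f"pics/{n}4.png",im)
a,b,w=[cv2.imread(f"pics/{n}4.png") for n in("scene","side","wrist")]
o=np.zeros((600,800,3),np.uint8)
o[:300,:400]=cv2.resize(a[170:260,245:365],(400,300),interpolation=2);o[:300,400:]=cv2.resize(b[180:270,185:305],(400,300),interpolation=2);o[300:,:400]=cv2.resize(w,(400,300))
cv2.imwrite("pics/chk4.png",o)
E
```

```text
t 7.55 tcp [ 0.5027 -0.1169  0.1187] psi -168.63 tilt [-0.003  -0.0005] q [  5.   19.  -24.2   0.  -47.    6.4] F [ 0.33  0.06 -1.64] M [ 0.094 -0.119 -0.01 ] grip 0.53315549454512 29.983334048447432
 shift tool [0.0021 0.0014 0.0632] turn z rad 0.0055
```

View pics/chk4.png

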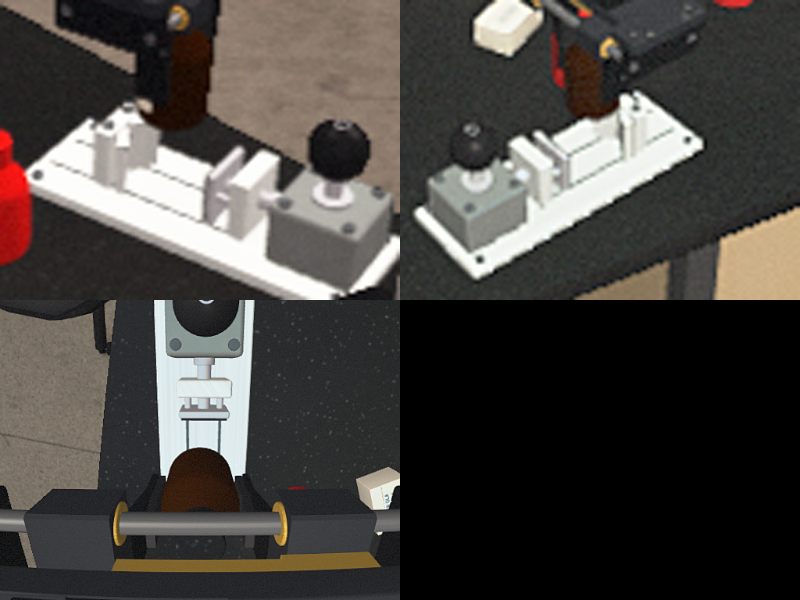

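The bottle hangs between the jaw and the vee, near the plate's centre line (wrist crop: bottle column 200, pad centre 204.5). I'll check the centre line numerically from this nearer view.

```bash
python3 - <<'E'
from h import *
togo(.5016,-.1193,.0555,191.06)
p=r.camera_params("wrist")
f=lambda u,v,z:onz(p,u*1.28,(v-300)*1.28,z)
th=np.radians(11.06);d=np.array([-np.sin(th),np.cos(th)]);e=np.array([d[1],-d[0]])
t=np.array(r.sense()["tcp_pos"])[:2]
for n,a in dict(padL=(179,412,.055),padR=(229,412,.055),jawL=(177,386,.056),jawR=(231,386,.056),plL=(161,430,.01),plR=(249,430,.01),padface=(204,418,.055),bot=(204,420,.012),plLtop=(155,305,.01),plRtop=(254,305,.01),hL=(166,356,.055),hR=(242,356,.055)).items():
    P=f(*a)[:2];print(n,P.round(4),"e,d rel tcp",((P-t)@e*1e3).round(1),((P-t)@d*1e3).round(1))
E
```

```text
t 7.7 tcp [ 0.5047 -0.1172  0.1213] psi -168.66 tilt [ 0.0036 -0.0001] q [  4.9  18.8 -24.    0.  -47.    6.4] F [ 0.53 -0.08 -1.76] M [ 0.041 -0.005 -0.029] grip 0.534033726440361 29.983146466474864
 shift tool [0.0014 0.0036 0.0658] turn z rad 0.005
padL [ 0.5296 -0.1592] e,d rel tcp 16.4 -46.1
padR [ 0.4899 -0.1672] e,d rel tcp -24.1 -46.3
jawL [ 0.5347 -0.1794] e,d rel tcp 17.5 -66.9
jawR [ 0.4932 -0.1878] e,d rel tcp -24.8 -67.1
plL [ 0.5462 -0.1289] e,d rel tcp 38.5 -19.5
plR [ 0.4596 -0.1464] e,d rel tcp -49.8 -20.1
padface [ 0.5088 -0.1584] e,d rel tcp -3.9 -41.2
bot [ 0.5061 -0.1479] e,d rel tcp -4.5 -30.4
plLtop [ 0.5699 -0.2417] e,d rel tcp 40.2 -134.8
plRtop [ 0.4833 -0.2592] e,d rel tcp -48.2 -135.3
hL [ 0.547  -0.2001] e,d rel tcp 25.7 -89.5
hR [ 0.49   -0.2116] e,d rel tcp -32.5 -89.8
```

Request:
drive_tool --steps '[0,0,0,0.001,0.003,0.015,0.3,0,0,0,0,0,0.015,0.3,0,0,0,0,0,0.015,0.3,0,0,0,0,0,0.009,0.3,0,0,0,0,0,0,0.3,0,0,0,0,0,0,0.3,0,0,0,0,0,0,0.3]'

```text
time_s: 8.28
tcp_pos: [0.5016, -0.1192, 0.0668]
ee_rot: [[0.196, -0.981, 0.003], [-0.981, -0.196, -0.0], [0.001, -0.002, -1.0]]
wrist_force: [0.7, -0.6, -1.3]
gripper_width: 0.533
gripper_force: 30.0
```

Request:
drive_tool --steps '[0,0,0,0,0,0,0.3,0,0,0,0,0,0,0.3]'

```text
time_s: 8.45
tcp_pos: [0.5012, -0.1193, 0.0665]
ee_rot: [[0.195, -0.981, 0.002], [-0.981, -0.195, 0.0], [0.0, -0.002, -1.0]]
wrist_force: [-0.7, -0.5, -0.4]
gripper_width: 0.538
gripper_force: 30.0
```

Request:
drive_tool --steps '[0,0,0,0,0,0.005,0.3,0,0,0,0,0,0.004,0.3,0,0,0,0,0,0,0.3,0,0,0,0,0,0,0.3,0,0,0,0,0,0,0.3]'

```text
time_s: 8.87
tcp_pos: [0.5005, -0.1193, 0.0564]
ee_rot: [[0.195, -0.981, -0.0], [-0.981, -0.195, -0.0], [0.0, 0.0, -1.0]]
wrist_force: [0.0, -0.7, -1.6]
gripper_width: 0.534
gripper_force: 30.0
```

Request:
drive_tool --steps '[0,0,0,0,0,0.001,0.3,0,0,0,0,0,0,0.3,0,0,0,0,0,0,0.3]'

```text
time_s: 9.12
tcp_pos: [0.5005, -0.1193, 0.0556]
ee_rot: [[0.195, -0.981, -0.0], [-0.981, -0.195, -0.0], [0.0, 0.0, -1.0]]
wrist_force: [0.2, 0.0, -1.6]
gripper_width: 0.537
gripper_force: 30.0
```

Request:
drive_tool --steps '[0,0,0,0,0,0.001,0.3,0,0,0,0,0,0,0.3,0,0,0,0,0,0,0.3]'

```text
time_s: 9.37
tcp_pos: [0.5007, -0.1193, 0.0549]
ee_rot: [[0.196, -0.981, 0.001], [-0.981, -0.196, -0.0], [0.0, -0.001, -1.0]]
wrist_force: [-0.6, 0.0, 3.1]
gripper_width: 0.54
gripper_force: 30.0
```

The foot is on the plate at z = 0.055, with the force rising to +3 N. Now release and lift.

Request:
drive_tool --steps '[0,0,0,0,0,0,0.7,0,0,0,0,0,0,0.9,0,0,0,0,0,0,0.9,0,0,0,0,0,0,0.9,0,0,0,0,0,0,0.9,0,0,0,0,0,0,0.9,0,0,0,0,0,-0.01,0.9,0,0,0,0,0,-0.03,0.9,0,0,0,0,0,-0.035,0.9,0,0,0,0,0,-0.035,0.9]'

```text
time_s: 10.2
tcp_pos: [0.5, -0.1194, 0.1661]
ee_rot: [[0.195, -0.981, -0.001], [-0.981, -0.195, -0.0], [0.0, 0.001, -1.0]]
wrist_force: [1.3, 0.4, -0.4]
gripper_width: 0.896
gripper_force: 0.0
```

Request:
drive_tool --steps '[0,0,0,-0.025,0,-0.035,1,0,0,0,-0.025,0,-0.025,1,0,0,0,-0.025,0,0,1,0,0,0,-0.025,0,0,1,0,0,0,0,0,0,1,0,0,0,0,0,0,1,0,0,0,0,0,0,1,0,0,0,0,0,0,1]'

```text
time_s: 10.87
tcp_pos: [0.4812, -0.0226, 0.2235]
ee_rot: [[0.195, -0.981, -0.0], [-0.981, -0.195, -0.0], [0.0, 0.0, -1.0]]
wrist_force: [0.9, 0.1, 0.5]
gripper_width: 0.998
gripper_force: 0.0
```

```bash
python3 - <<'E'
from h import *
togo(.5245,-.236,.2,191)
p=r.camera_params("wrist");w=r.capture("wrist");np.save("E5.npy",p["extrinsics"]);cv2.imwrite("pics/wrist5.png",w)
b=r.capture("side");cv2.imwrite("pics/side5.png",b)
o=np.zeros((600,800,3),np.uint8);o[:,:500]=cv2.resize(w[0:260,150:366],(500,600),interpolation=2);o[:225,500:]=cv2.resize(b[180:270,185:305],(300,225),interpolation=2)
cv2.imwrite("pics/chk5.png",o)
E
```

```text
t 10.87 tcp [ 0.4812 -0.0226  0.2235] psi -168.78 tilt [-0.0001 -0.0002] q [ 16.7   8.9 -20.6   0.  -60.5  -5.5] F [0.89 0.07 0.51] M [0.074 0.008 0.003] grip 0.997674649470425 0.0
 shift tool [ 0.2178 -0.001   0.0236] turn z rad 0.0039
```

View pics/chk5.png

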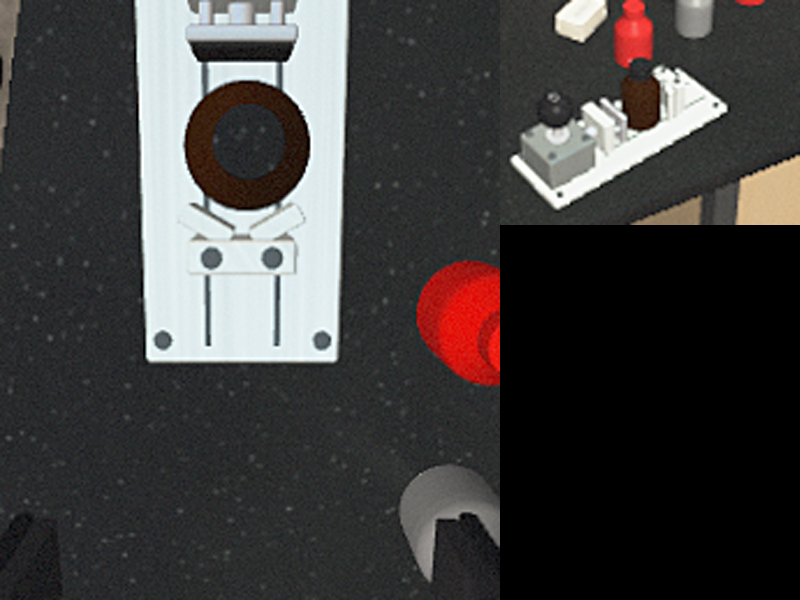

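The view shows the bottle upright on the plate, just short of the vee and clear of the pad. Next, go over the knob.

Request:
drive_tool --steps '[0,0,0,0.031,0,0,1,0,0,0,0.031,0,0,1,0,0,0,0.031,0,0,1,0,0,0,0.031,0,0,1,0,0,0,0.031,0,0,1,0,0,0,0.031,0,0.01,1,0,0,0,0.031,0,0.013,1,0,0,0,0,0,0,1,0,0,0,0,0,0,1,0,0,0,0,0,0,1]'

```text
time_s: 11.8
tcp_pos: [0.5233, -0.2354, 0.2001]
ee_rot: [[0.194, -0.981, -0.001], [-0.981, -0.194, 0.0], [-0.0, 0.001, -1.0]]
wrist_force: [-0.7, -0.5, -0.5]
gripper_width: 1.001
gripper_force: 0.0
```

```bash
python3 - <<'E'
from h import *
togo(.5245,-.236,.093,271)
p=r.camera_params("wrist");w=r.capture("wrist");cv2.imwrite("pics/wrist6.png",w)
for X in([.5257,-.235,.093],[.5233,-.2367,.093]): print(proj(p,X))
u,v=map(int,proj(p,[.5245,-.236,.093]));g=cv2.cvtColor(w,cv2.COLOR_BGR2GRAY)
m=(g<60).astype(np.uint8)[v-60:v+60,u-60:u+60]
cs,_=cv2.findContours(cv2.morphologyEx(m,2,np.ones((3,3),np.uint8)),0,2)
for c in cs:
    if cv2.contourArea(c)>300:
        (x,y),R=cv2.minEnclosingCircle(c);x+=u-60;y+=v-60;print(x,y,R,cv2.contourArea(c),cv2.boundingRect(c),onz(p,x,y,.093))
E
```

```text
t 11.8 tcp [ 0.5233 -0.2354  0.2001] psi -168.81 tilt [-0.0009  0.0001] q [ -8.   19.  -10.4   0.  -60.6  19.2] F [-0.66 -0.53 -0.5 ] M [ 0.096 -0.033  0.076] grip 1.0012673629917406 0.0
 shift tool [ 0.0009 -0.0012  0.1071] turn z rad -1.3929
[251.41434249 191.67370099]
[254.81904335 190.22586454]
253.73896408081055 191.27715301513672 24.863636016845703 1851.0 (37, 37, 49, 50) [ 0.52396605 -0.23567881  0.093     ]
```

The knob is at (0.5240, -0.2357), and its radius of 25 px matches 20 mm. Pre-wind the wrist counter-clockwise, then correct and descend.

Request:
drive_tool --steps '[0,0,-0.125,0,0,0,1,0,0,-0.125,0,0,0,1,0,0,-0.125,0,0,0,1,0,0,-0.125,0,0,0,1,0,0,-0.125,0,0,0,1,0,0,-0.125,0,0,0,1,0,0,-0.125,0,0,0,1,0,0,-0.125,0,0,0,1,0,0,-0.125,0,0,0,1,0,0,-0.125,0,0,0,1]'

```text
time_s: 12.68
tcp_pos: [0.5239, -0.2336, 0.2015]
ee_rot: [[0.993, -0.116, 0.002], [-0.116, -0.993, -0.0], [0.002, 0.0, -1.0]]
wrist_force: [-0.0, -0.1, 0.9]
gripper_width: 1.001
gripper_force: 0.0
```

Request:
drive_tool --steps '[0,0,-0.125,0,0,0,1,0,0,0,0,0,0,1,0,0,0,0,0,0,1,0,0,0,0,0,0,1]'

```text
time_s: 13.02
tcp_pos: [0.5237, -0.2342, 0.201]
ee_rot: [[1.0, -0.001, 0.001], [-0.001, -1.0, -0.0], [0.001, 0.0, -1.0]]
wrist_force: [0.2, -0.8, -0.3]
gripper_width: 1.004
gripper_force: 0.0
```

```bash
python3 - <<'E'
from h import *
togo(.5240,-.2357,.093,271)
p=r.camera_params("wrist");w=r.capture("wrist")
u,v=map(int,proj(p,[.5240,-.2357,.093]));g=cv2.cvtColor(w,cv2.COLOR_BGR2GRAY)
m=(g<60).astype(np.uint8)[v-40:v+40,u-40:u+40];print(u,v)
cs,_=cv2.findContours(cv2.morphologyEx(m,2,np.ones((3,3),np.uint8)),0,2)
for c in cs:
    if cv2.contourArea(c)>300:
        (x,y),R=cv2.minEnclosingCircle(c);x+=u-40;y+=v-40;print(x,y,R,cv2.contourArea(c),onz(p,x,y,.093))
E
```

```text
t 13.02 tcp [ 0.5237 -0.2342  0.201 ] psi -90.04 tilt [ 0.0009 -0.0001] q [ -7.9  18.9 -10.4   0.  -60.6  97.9] F [ 0.24 -0.76 -0.32] M [-0.062 -0.014  0.05 ] grip 1.0036334861501395 0.0
 shift tool [0.0002 0.0015 0.108 ] turn z rad -0.0182
255 188
254.5 207.72222137451172 43.95328903198242 3347.5 [ 0.50757283 -0.23515952  0.093     ]
```

Request:
drive_tool --steps '[0,0,0,0.0003,0.0012,0.03,1,0,0,0,0,0,0.03,1,0,0,0,0,0,0.025,1,0,0,0,0,0,0.015,1,0,0,0,0,0,0.007,1,0,0,0,0,0,0,0.7,0,0,0,0,0,0,0.7,0,0,0,0,0,0,0.6,0,0,0,0,0,0,0.6]'

```text
time_s: 13.82
tcp_pos: [0.5248, -0.2362, 0.095]
ee_rot: [[1.0, 0.001, 0.003], [0.001, -1.0, -0.001], [0.003, 0.001, -1.0]]
wrist_force: [-1.2, 0.9, -0.0]
gripper_width: 0.785
gripper_force: 0.0
```

```bash
python3 -c "
from h import *
togo(.5240,-.2357,.093,270)"
```

```text
t 13.82 tcp [ 0.5248 -0.2362  0.095 ] psi -89.96 tilt [ 0.003  -0.0007] q [ -8.1  25.6 -17.5   0.  -46.8  98.1] F [-1.19  0.88 -0.05] M [-0.027 -0.043 -0.027] grip 0.7847733644004848 0.0
 shift tool [-0.0008 -0.0005  0.002 ] turn z rad 0.0007
```

Request:
drive_tool --steps '[0,0,0,0,0,0.0005,0.5,0,0,0,0,0,0,0.3,0,0,0,0,0,0,0.3,0,0,0,0,0,0,0.3,0,0,0,0,0,0,0.3,0,0,0,0,0,0,0.3,0,0,0,0,0,0,0.3]'

```text
time_s: 14.4
tcp_pos: [0.5239, -0.2339, 0.0932]
ee_rot: [[1.0, 0.0, 0.0], [0.0, -1.0, 0.003], [0.0, -0.003, -1.0]]
wrist_force: [-0.9, 9.2, 4.1]
gripper_width: 0.445
gripper_force: 30.0
```

```bash
python3 -c "
from h import *
togo(.5240,-.2357,.093,270)"
```

```text
t 14.4 tcp [ 0.5239 -0.2339  0.0932] psi -89.97 tilt [0.0002 0.0027] q [ -8.   25.6 -17.6  -0.2 -46.8  98.1] F [-0.94  9.2   4.15] M [ 2.744  0.047 -0.043] grip 0.44463886353650084 29.998198952525854
 shift tool [0.0001 0.0018 0.0002] turn z rad 0.0005
```

The ball is gripped, at about 39 mm across. I'll relieve the 9 N side load first, then make a test turn.

Request:
drive_tool --steps '[0,0,0,0,-0.0015,0,0.3,0,0,0,0,0,0,0.3,0,0,0,0,0,0,0.3]'

```text
time_s: 14.65
tcp_pos: [0.5239, -0.2338, 0.0932]
ee_rot: [[1.0, 0.001, 0.0], [0.001, -1.0, 0.001], [0.0, -0.001, -1.0]]
wrist_force: [0.5, 5.2, 3.3]
gripper_width: 0.44
gripper_force: 30.0
```

Request:
drive_tool --steps '[0,0,0.02,0,0,0,0.3,0,0,0.05,0,0,0,0.3,0,0,0.05,0,0,0,0.3,0,0,0.05,0,0,0,0.3,0,0,0.05,0,0,0,0.3,0,0,0.05,0,0,0,0.3]'

```text
time_s: 15.15
tcp_pos: [0.524, -0.2336, 0.0932]
ee_rot: [[0.964, -0.267, 0.0], [-0.267, -0.964, 0.001], [-0.0, -0.001, -1.0]]
wrist_force: [-0.8, 6.8, 4.3]
gripper_width: 0.446
gripper_force: 30.0
```

```bash
python3 -c "
from h import *
togo(.5240,-.2357,.093,270)
im=r.capture('wrist');cv2.imwrite('pics/w7.png',im)"
```

```text
t 15.15 tcp [ 0.524  -0.2336  0.0932] psi -105.51 tilt [0.0002 0.001 ] q [ -7.9  25.6 -17.7  -0.1 -46.7  82.4] F [-0.83  6.78  4.28] M [2.223 0.103 0.243] grip 0.4456867743368869 29.99576998874545
 shift tool [0.0006 0.002  0.0002] turn z rad -0.2707
```

View pics/w7.png

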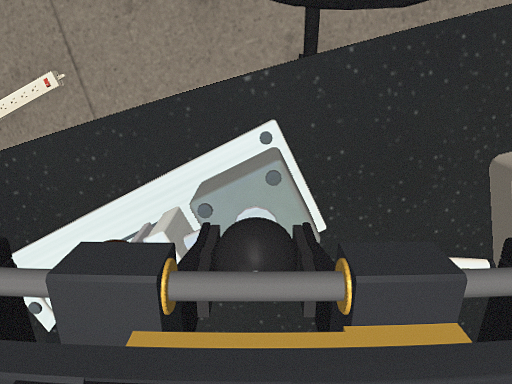

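Mz is 0.24 N m, which matches the free turning friction, so the knob is turning without slip. The gripper sits square on the ball. I'll go on and watch Mz.

Request:
drive_tool --steps '[0,0,0.06,-0.0003,-0.001,0,0.3,0,0,0.06,0,0,0,0.3,0,0,0.06,0,0,0,0.3,0,0,0.06,0,0,0,0.3,0,0,0.06,0,0,0,0.3,0,0,0.06,0,0,0,0.3,0,0,0.06,0,0,0,0.3,0,0,0.06,0,0,0,0.3]'

```text
time_s: 15.87
tcp_pos: [0.5241, -0.2333, 0.0932]
ee_rot: [[0.731, -0.683, 0.001], [-0.683, -0.731, 0.0], [0.0, -0.001, -1.0]]
wrist_force: [0.3, 3.5, 2.3]
gripper_width: 0.439
gripper_force: 30.0
```

```bash
cat > g.py <<'E'
from h import *
import sys
togo(.5240,-.2357,.093,270)
# pad & jaw vs. start in scene/side: crop diff of white jaw block -> save for numeric track
s=r.capture("scene");cv2.imwrite("pics/s_now.png",s)
a=cv2.imread("pics/scene0.png")
# sample gray profile along plate line at z=.05, holder x=-0.015 (near scene camera), y from -40..45mm
p=r.camera_params("scene")
th=np.radians(11.06);d=np.array([-np.sin(th),np.cos(th)]);e=np.array([d[1],-d[0]]);O=np.array([.5095,-.1595])
ys=np.arange(-45,48,3)
for im in (a,s):
    q=np.float32([proj(p,np.r_[O-.010*e+y*1e-3*d,.055]) for y in ys])
    g=cv2.remap(cv2.cvtColor(im,6),q[:,0].reshape(1,-1),q[:,1].reshape(1,-1),1)[0];print(*g)
E
python3 g.py
```

```text
t 15.87 tcp [ 0.5241 -0.2333  0.0932] psi -133.04 tilt [0.0008 0.0002] q [ -7.8  25.6 -17.7  -0.  -46.6  54.8] F [0.31 3.53 2.31] M [ 1.403 -0.089  0.257] grip 0.4386725105855542 29.992075078189373
 shift tool [0.0016 0.0019 0.0002] turn z rad -0.7513
184 191 192 192 189 186 206 246 251 251 251 203 153 153 189 229 183 198 225 216 214 230 199 216 212 239 209 216 218 224 196
190 202 222 214 204 205 199 194 197 234 253 252 253 236 173 160 163 221 209 76 19 17 16 18 18 19 17 18 20 18 19
```

The jaw has advanced about 7 mm over 0.75 rad (about 9 mm/rad), with Mz = 0.257 still free.

Request:
drive_tool --steps '[0,0,0.05,-0.0003,-0.0005,0,0.3,0,0,0.05,0,0,0,0.3,0,0,0.05,0,0,0,0.3,0,0,0.05,0,0,0,0.3,0,0,0.05,0,0,0,0.3,0,0,0.05,0,0,0,0.3,0,0,0.05,0,0,0,0.3,0,0,0.05,0,0,0,0.3]'

```text
time_s: 16.58
tcp_pos: [0.5244, -0.2331, 0.0932]
ee_rot: [[0.409, -0.913, 0.001], [-0.913, -0.409, -0.0], [0.001, -0.001, -1.0]]
wrist_force: [-0.2, 2.8, 0.7]
gripper_width: 0.444
gripper_force: 30.0
```

```bash
python3 g.py
```

```text
t 16.58 tcp [ 0.5244 -0.2331  0.0932] psi -155.86 tilt [ 0.0012 -0.0004] q [ -7.8  25.6 -17.8   0.  -46.6  31.9] F [-0.18  2.77  0.67] M [ 0.906 -0.232  0.183] grip 0.44448257435974636 29.99129433184862
 shift tool [0.0023 0.0014 0.0002] turn z rad -1.1495
184 191 192 192 189 186 206 246 251 251 251 203 153 153 189 229 183 198 225 216 214 230 199 216 212 239 209 216 218 224 196
189 201 222 225 231 203 199 202 192 193 223 251 253 252 251 191 161 158 208 238 137 22 16 15 17 18 17 22 19 20 22
```

Request:
drive_tool --steps '[0,0,0.04,0,0,0,0.3,0,0,0.04,0,0,0,0.3,0,0,0.04,0,0,0,0.3,0,0,0.04,0,0,0,0.3]'

```text
time_s: 16.97
tcp_pos: [0.5245, -0.233, 0.0932]
ee_rot: [[0.26, -0.966, 0.001], [-0.966, -0.26, -0.0], [0.001, -0.001, -1.0]]
wrist_force: [0.3, 2.4, 0.9]
gripper_width: 0.444
gripper_force: 30.0
```

```bash
python3 g.py|grep -v ^184
```

```text
t 16.97 tcp [ 0.5245 -0.233   0.0932] psi -164.95 tilt [ 0.0013 -0.0004] q [ -7.8  25.6 -17.7   0.  -46.6  22.8] F [0.25 2.43 0.89] M [ 0.906 -0.264  0.213] grip 0.443551908022037 29.99168962240219
 shift tool [0.0025 0.0012 0.0002] turn z rad -1.3082
190 201 223 226 230 198 201 200 196 193 194 241 252 252 253 230 168 157 178 231 193 51 18 19 18 19 19 19 17 18 19
```

Request:
drive_tool --steps '[0,0,0.04,0,0,0,0.3,0,0,0.04,0,0,0,0.3,0,0,0.04,0,0,0,0.3]'

```text
time_s: 17.27
tcp_pos: [0.5246, -0.233, 0.0932]
ee_rot: [[0.143, -0.99, 0.001], [-0.99, -0.143, -0.0], [0.001, -0.001, -1.0]]
wrist_force: [-0.2, 2.0, 1.4]
gripper_width: 0.443
gripper_force: 30.0
```

```bash
python3 g.py|grep -v ^184
```

```text
t 17.27 tcp [ 0.5246 -0.233   0.0932] psi -171.81 tilt [ 0.0015 -0.0004] q [ -7.8  25.6 -17.7   0.  -46.6  16. ] F [-0.24  1.97  1.42] M [ 0.901 -0.381  0.25 ] grip 0.44282076818753885 29.99138368293643
 shift tool [0.0026 0.0009 0.0002] turn z rad -1.4278
189 200 222 226 231 199 195 201 198 195 195 226 251 252 252 250 189 158 166 217 227 105 25 16 16 18 22 20 22 19 17
```

The bottle's edge now moves with the jaw, so the pad is pushing it towards the vee. I'll go in fine steps and read the torque after each.

Request:
drive_tool --steps '[0,0,0.02,0,0,0,0.3,0,0,0.02,0,0,0,0.3]'

```text
time_s: 17.48
tcp_pos: [0.5246, -0.233, 0.0932]
ee_rot: [[0.102, -0.995, 0.001], [-0.995, -0.102, -0.0], [0.001, -0.001, -1.0]]
wrist_force: [1.2, 3.5, 1.7]
gripper_width: 0.441
gripper_force: 30.0
```

```bash
cat > k.py <<'E'
from h import *
M=[];Q=[]
s=r.sense();M.append(s["moment"][2]);R=np.array(s["ee_rot"])
p=r.camera_params("scene");th=np.radians(11.06);d=np.array([-np.sin(th),np.cos(th)]);e=np.array([d[1],-d[0]]);O=np.array([.5095,-.1595])
ys=np.arange(-20,40,.25)
im=r.capture("scene");M.append(r.sense()["moment"][2])
q=np.float32([proj(p,np.r_[O-.010*e+y*1e-3*d,.055]) for y in ys])
g=cv2.remap(cv2.cvtColor(im,6),q[:,0].reshape(1,-1),q[:,1].reshape(1,-1),1)[0].astype(float)
i=len(g)-1-np.argmax(g[::-1]>110);j=np.argmax(g>225)
print("t",round(s["time_s"],2),"psi",np.degrees(np.arctan2(R[1,1],R[0,1])).round(2),"Mz",np.round(M,3),"F",np.round(s["wrist_force"],1),"bottle",ys[i],"jaw",ys[j],"tau",np.round(s["effort"][5],3))
E
python3 k.py
```

```text
t 17.48 psi -174.14 Mz [0.283 0.165] F [1.2 3.5 1.7] bottle 18.5 jaw -11.25 tau -0.051
```

Request:
drive_tool --steps '[0,0,0.02,0,0,0,0.3,0,0,0.02,0,0,0,0.3]'

```text
time_s: 17.7
tcp_pos: [0.5246, -0.233, 0.0932]
ee_rot: [[0.061, -0.998, 0.001], [-0.998, -0.061, -0.0], [0.0, -0.001, -1.0]]
wrist_force: [2.4, 3.4, 2.0]
gripper_width: 0.44
gripper_force: 30.0
```

```bash
python3 k.py
```

```text
t 17.7 psi -176.52 Mz [0.182 0.146] F [2.4 3.4 2. ] bottle 19.0 jaw -11.0 tau -0.056
```

Request:
drive_tool --steps '[0,0,0.02,0,0,0,0.3,0,0,0.02,0,0,0,0.3]'

```text
time_s: 17.92
tcp_pos: [0.5246, -0.233, 0.0932]
ee_rot: [[0.02, -1.0, 0.001], [-1.0, -0.02, -0.0], [0.0, -0.001, -1.0]]
wrist_force: [1.8, 2.3, 1.9]
gripper_width: 0.441
gripper_force: 30.0
```

```bash
python3 k.py
```

```text
t 17.92 psi -178.84 Mz [0.245 0.138] F [1.8 2.3 1.9] bottle 19.25 jaw -10.75 tau -0.061
```

Request:
drive_tool --steps '[0,0,0.02,0,0,0,0.3,0,0,0.02,0,0,0,0.3]'

```text
time_s: 18.13
tcp_pos: [0.5246, -0.233, 0.0932]
ee_rot: [[-0.02, -1.0, 0.002], [-1.0, 0.02, -0.0], [0.0, -0.002, -1.0]]
wrist_force: [3.7, 1.5, 1.4]
gripper_width: 0.442
gripper_force: 30.0
```

```bash
python3 k.py
```

```text
t 18.13 psi 178.86 Mz [0.278 0.145] F [3.7 1.5 1.4] bottle 19.5 jaw -10.25 tau -0.062
```

Request:
drive_tool --steps '[0,0,0.02,0,0,0,0.3,0,0,0.02,0,0,0,0.3]'

```text
time_s: 18.35
tcp_pos: [0.5246, -0.233, 0.0932]
ee_rot: [[-0.06, -0.998, 0.002], [-0.998, 0.06, -0.0], [0.0, -0.002, -1.0]]
wrist_force: [4.2, 1.8, 1.2]
gripper_width: 0.442
gripper_force: 30.0
```

```bash
python3 k.py
```

```text
t 18.35 psi 176.56 Mz [0.217 0.162] F [4.2 1.8 1.2] bottle 19.75 jaw -10.0 tau -0.063
```

Request:
drive_tool --steps '[0,0,0.02,0,0,0,0.3,0,0,0.02,0,0,0,0.3]'

```text
time_s: 18.57
tcp_pos: [0.5246, -0.233, 0.0932]
ee_rot: [[-0.1, -0.995, 0.002], [-0.995, 0.1, -0.0], [0.0, -0.002, -1.0]]
wrist_force: [4.3, 3.2, 0.8]
gripper_width: 0.439
gripper_force: 30.0
```

```bash
python3 k.py
```

```text
t 18.57 psi 174.27 Mz [0.226 0.129] F [4.3 3.2 0.8] bottle 20.25 jaw -9.5 tau -0.065
```

Request:
drive_tool --steps '[0,0,0.02,0,0,0,0.3,0,0,0.02,0,0,0,0.3,0,0,0.02,0,0,0,0.3]'

```text
time_s: 18.87
tcp_pos: [0.5247, -0.233, 0.0932]
ee_rot: [[-0.159, -0.987, 0.002], [-0.987, 0.159, -0.0], [0.0, -0.002, -1.0]]
wrist_force: [5.2, 1.9, 0.5]
gripper_width: 0.443
gripper_force: 30.0
```

```bash
python3 k.py
```

```text
t 18.87 psi 170.83 Mz [0.222 0.17 ] F [5.2 1.9 0.5] bottle 21.0 jaw -9.0 tau -0.078
```

Request:
drive_tool --steps '[0,0,0.02,0,0,0,0.3,0,0,0.02,0,0,0,0.3]'

```text
time_s: 19.08
tcp_pos: [0.5247, -0.233, 0.0932]
ee_rot: [[-0.199, -0.98, 0.002], [-0.98, 0.199, -0.0], [0.0, -0.002, -1.0]]
wrist_force: [5.0, 2.3, 1.4]
gripper_width: 0.441
gripper_force: 30.0
```

```bash
python3 k.py
```

```text
t 19.08 psi 168.54 Mz [0.263 0.172] F [5.  2.3 1.4] bottle 21.25 jaw -8.5 tau -0.071
```

Request:
drive_tool --steps '[0,0,0.02,0,0,0,0.3,0,0,0.02,0,0,0,0.3]'

```text
time_s: 19.3
tcp_pos: [0.5247, -0.233, 0.0932]
ee_rot: [[-0.238, -0.971, 0.002], [-0.971, 0.238, -0.0], [0.0, -0.002, -1.0]]
wrist_force: [5.0, 2.0, 1.0]
gripper_width: 0.443
gripper_force: 30.0
```

```bash
python3 k.py
```

```text
t 19.3 psi 166.26 Mz [0.296 0.142] F [5. 2. 1.] bottle 21.5 jaw -8.0 tau -0.086
```

Request:
drive_tool --steps '[0,0,0.02,0,0,0,0.3]'

```text
time_s: 19.43
tcp_pos: [0.5248, -0.233, 0.0932]
ee_rot: [[-0.256, -0.967, 0.002], [-0.967, 0.256, -0.0], [0.0, -0.002, -1.0]]
wrist_force: [4.9, 2.3, 1.4]
gripper_width: 0.442
gripper_force: 30.0
```

```bash
python3 k.py
```

```text
t 19.43 psi 165.14 Mz [0.243 0.135] F [4.9 2.3 1.4] bottle 21.5 jaw -7.75 tau -0.032
```

Request:
drive_tool --steps '[0,0,0.02,0,0,0,0.3]'

```text
time_s: 19.57
tcp_pos: [0.5248, -0.233, 0.0932]
ee_rot: [[-0.276, -0.961, 0.002], [-0.961, 0.276, -0.001], [0.0, -0.002, -1.0]]
wrist_force: [3.9, 1.4, 1.6]
gripper_width: 0.441
gripper_force: 30.0
```

```bash
python3 k.py
```

```text
t 19.57 psi 164.0 Mz [0.23  0.218] F [3.9 1.4 1.6] bottle 21.5 jaw -7.75 tau -0.042
```

Request:
drive_tool --steps '[0,0,0.02,0,0,0,0.3]'

```text
time_s: 19.7
tcp_pos: [0.5248, -0.233, 0.0932]
ee_rot: [[-0.295, -0.956, 0.002], [-0.956, 0.295, -0.001], [-0.0, -0.002, -1.0]]
wrist_force: [5.1, 2.0, 1.7]
gripper_width: 0.441
gripper_force: 30.0
```

```bash
python3 k.py
```

```text
t 19.7 psi 162.85 Mz [0.317 0.218] F [5.1 2.  1.7] bottle 21.5 jaw -7.5 tau -0.054
```

The bottle has stopped at 21.5 (in the vee) and the torque is starting to rise.

Request:
drive_tool --steps '[0,0,0.015,0,0,0,0.3]'

```text
time_s: 19.83
tcp_pos: [0.5248, -0.233, 0.0932]
ee_rot: [[-0.309, -0.951, 0.002], [-0.951, 0.309, -0.001], [-0.0, -0.002, -1.0]]
wrist_force: [5.6, 1.7, 1.1]
gripper_width: 0.44
gripper_force: 30.0
```

```bash
python3 k.py
```

```text
t 19.83 psi 162.0 Mz [0.331 0.257] F [5.6 1.7 1.1] bottle 21.75 jaw -7.25 tau -0.129
```

Request:
drive_tool --steps '[0,0,0.015,0,0,0,0.3]'

```text
time_s: 19.97
tcp_pos: [0.5248, -0.233, 0.0932]
ee_rot: [[-0.323, -0.946, 0.002], [-0.946, 0.323, -0.001], [-0.0, -0.002, -1.0]]
wrist_force: [5.4, 1.8, 1.2]
gripper_width: 0.442
gripper_force: 30.0
```

```bash
python3 k.py
```

```text
t 19.97 psi 161.15 Mz [0.345 0.269] F [5.4 1.8 1.2] bottle 21.75 jaw -7.0 tau -0.131
```

Moving Mz is 0.345 against a free mean of 0.24, so the clamp force is about 10.5 N. Stop here, open, and rise straight up.

Request:
drive_tool --steps '[0,0,0,0,0,0,0.7,0,0,0,0,0,0,1,0,0,0,0,0,0,1,0,0,0,0,0,0,1,0,0,0,0,0,0,1,0,0,0,0,0,0,1,0,0,0,0,0,-0.02,1,0,0,0,0,0,-0.035,1,0,0,0,0,0,-0.035,1,0,0,0,0,0,-0.03,1]'

```text
time_s: 20.85
tcp_pos: [0.5236, -0.2331, 0.2149]
ee_rot: [[-0.323, -0.947, -0.0], [-0.947, 0.323, -0.0], [0.001, 0.0, -1.0]]
wrist_force: [0.7, 0.1, 0.2]
gripper_width: 0.987
gripper_force: 0.0
```

```bash
python3 k.py
```

```text
t 20.85 psi 161.18 Mz [-0.009  0.052] F [0.7 0.1 0.2] bottle 22.0 jaw -7.0 tau -0.006
```

The jaw and bottle stayed where they were after the release, and the robot is clear of everything. Handing in.

Request:
drive_tool --steps '[0,0,0,0,0,0,1,0,0,0,0,0,0,1,0,0,0,0,0,0,1]'

```text
time_s: 21.15
tcp_pos: [0.5229, -0.2326, 0.2115]
ee_rot: [[-0.323, -0.946, -0.003], [-0.946, 0.323, 0.001], [0.0, 0.003, -1.0]]
wrist_force: [-0.5, -0.5, 0.2]
gripper_width: 1.004
gripper_force: 0.0
```

```bash
python3 -c "
from station import r
print(r.finish_job())"
```

```text
the job is handed in; nothing more can be done
None
```

The amber black-capped bottle stands upright in the vee, clamped at about 10 N (estimated from the knob's turning torque), with the knob released and the job handed in at about 21 s; no verdict was returned.

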